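Tip printed models into the washer

ROBOT

A 6-joint arm with a two-finger parallel gripper is mounted at the origin on the work surface. World frame = base frame: x ahead of the robot, y to its left, z up, the work surface at z = 0. Lengths are in mm, angles in rad, forces in N, time in s.
With the tool pointing down it reaches from about 350 to 875 mm from the base axis. Payload 4.2 kg.
Tool frame: the origin (TCP) lies at the very end of the fingers, on their centre line; the grasp point (between the pads) lies 19 mm behind it; z points along the fingers, y is the line along which they close (so a half turn about z gives the same grasp; the last joint's range is limited). The gripper opens to 85 mm and grips with 20 to 120 N. Pads are 22 mm wide; open, the fingers measure 114 mm over their backs; the gripper's body (76 mm by 85 mm) begins 54 mm behind the grasp point. The pads swing forward as they close: fully open they stand 13 mm farther back than shut.
Start: joints at [-1.03, 0.385, 0.008, 0, -1.194, -0.259], TCP at [173.819, -600.322, 231.312] pointing down, gripper open.
Joint ranges: [-3.14, 3.14], [-1.21, 2.06], [-1.07, 1.41], [-3.16, 2.05], [-2.99, -0.16], [-3.1, 3.1]. Speed limits (rad/s): [2.79, 2.79, 3.14, 3.14, 3.14, 3.14].

INTERFACE

Orientations are given as a unit quaternion [x, y, z, w].
In Python, from bench import read_state, get_image, get_calibration, job_done gives the robot as it stands.
- The arm moves only by the shell command python3 -m creep 'ROWS'. ROWS is a JSON object of lists of equal length, an entry for each row: "translation": the shift along the world's x, y, z in cm, a list of three; "delta_rot": the turn, a rotation vector about the world's x, y, z in degrees, a list of three; "hand": the finger opening in cm, from 0 to 8.54. A call has 1 to 8 rows; each row is the pose to reach, as a shift and turn from the pose commanded when the call began; what a row does not reach only later rows make up. A row lasts 1/8 s, in which the tool goes at most 62.5 mm and 10.7 degrees, less where a joint would pass 70% of its speed; a pose out of reach is approached as far as the arm can. A call with a gripper value outside its range is refused whole. The fingers move at their own pace and stop on an object; the grip force is fixed at half the most. Time passes only in rows, so rows that repeat a pose let the fingers close. It gives the time, the measured TCP pose, the force, the opening and the grip force at its end, in the units of the state.
- read_state(): the state, without advancing time (a new reading comes with each control period).
- get_image(name): name is "scene" or "top" or "wrist"; returns (picture, depth): 420x560x3 uint8, red, green, blue; 420x560 float32, mm along the optical axis (not along the pixel's ray), 0 where there is no reading.
- get_calibration(name): a dict with "intrinsics" (3x3 intrinsics, pixels), "xyz" and "attitude" of the camera in the world. Camera axes: x right, y down, z forward; pixel columns grow to the right and rows downward; lengths in mm; the calibration is good to about 2 mm. A picture is of the moment at which its call begins: read the wrist's pose just before it. get_calibration takes no time and is no camera call; for the wrist camera it gives the pose at the moment of the call.
- job_done(): hands the job in; it is judged then, once.
The state is a dict: "clock": time; "joints": joint angles; "joint_vel": joint speeds; "joint_efforts": joint torques, N m; "position": TCP position; "ee_rot": TCP orientation; "contact_force": force on the tool from outside, world axes, zero at the start; "wrist_torque": the same for the moment, N m; "gripper_width": finger opening in mm; "grasp_force": force on a finger pad.
Only numpy, scipy, OpenCV 4.12 (cv2) and the standard library are available. Lean on these libraries where they do the work, as an engineer would, in place of code of your own. Each camera call takes 0.05 s, during which the arm holds its last target. There are 200 camera calls.

TASK

Pick up the tray by its handle, hold its open end low over the washer's tank and tip it so that all three printed models slide into the tank; the uncured models must not be touched by the robot itself or dropped from high up. Set the empty tray back down flat in the middle of its black mat and let go, then press the washer's start button fully and release it. Leave everything else on the bench where it is.

Things in the scene. Friction and masses are not known exactly. Their poses are not given: they have to be found in the camera images.
- tray: Aluminium scoop tray, 0.12 kg, carrying the models. Floor 180 (x) by 110 (y) mm, sheet 3 mm; walls 22 mm high along the back (-x) and both sides; the +x end is open. Origin: centre of the floor's underside, x towards the open end, z up. At the back a black bar handle (see tray_grip).
- tray_grip (a point): Point to grip, on the axis of the handle, at (-127, 0, 42) mm in the tray frame; axes as the tray. The handle is a straight bar rising 30 degrees backwards from the back wall: 18 mm wide (along y, flat upright sides), 28 mm deep, 92 mm long; its end is 175 mm behind the tray's origin, its highest edge 75 mm up.
- tray_lip (a point): Middle of the tray's open end, on top of the floor: at (90, 0, 3) mm in the tray frame; axes as the tray.
- model1: Printed resin dental model 1 of 3, all alike: a beige block 45 (x) by 62 (y) by 18 mm with a horseshoe row of teeth on top, 29 mm high in all. Origin: centre of the underside, z up. Starts flat on the tray floor, the three in one file along the tray. About 35 g, slides on the tray when it is tipped by roughly 16 to 23 degrees.
- model2: Printed resin dental model 2 of 3, all alike: a beige block 45 (x) by 62 (y) by 18 mm with a horseshoe row of teeth on top, 29 mm high in all. Origin: centre of the underside, z up. Starts flat on the tray floor, the three in one file along the tray. About 35 g, slides on the tray when it is tipped by roughly 16 to 23 degrees.
- model3: Printed resin dental model 3 of 3, all alike: a beige block 45 (x) by 62 (y) by 18 mm with a horseshoe row of teeth on top, 29 mm high in all. Origin: centre of the underside, z up. Starts flat on the tray floor, the three in one file along the tray. About 35 g, slides on the tray when it is tipped by roughly 16 to 23 degrees.
- mat: Black rubber drain mat fixed on the bench, 240 (x) by 180 (y) by 5 mm. Origin: centre of the underside, z up. The tray starts on it, roughly centred.
- washer: White bench-top parts washer, fixed: 250 (x) by 210 (y) by 130 mm high, open steel tank on top and a control ledge at -x. Origin: centre of the underside; -x is its front.
- tank_in (a point): Centre of the tank's inner floor, 50 mm above the bench, at (35, 0, 50) mm in the washer frame; axes as the washer. The tank is an open rectangle 150 (x) by 165 (y) mm, 80 mm deep; its rim is level with the washer's top, 130 mm above the bench.
- start_top (a point): Centre of the top of the round grey start button (30 mm across) on the washer's front ledge, at (-85, 0, 148) mm in the washer frame, 18 mm above the washer's top. Pressed straight down.
- start (a joint): Start button travel in m: 0 out, 0.006 fully pressed; springs back; 5 N for the full travel.
- spray: Bystander: white spray bottle, 84 mm across, 200 mm tall, standing. Origin: centre of the underside.
- funnel: Bystander: white funnel standing mouth down, 100 mm across, 110 mm tall. Origin: centre of the underside.
- resin: Bystander: black resin bottle, 76 mm across, 190 mm tall. Origin: centre of the underside.
- jar: Bystander: glass jar with black lid, 70 mm across, 90 mm tall. Origin: centre of the underside.
- scraper: Bystander: scraper with red handle, 200 mm long, lying on the bench. Origin: on the bench under its middle, x along it.
- hexkey: Bystander: L-shaped hex key of 8 mm bar, 125 by 30 mm, lying on the bench. Origin: on the bench near the middle of the long leg, x along it.
Things that resemble listed ones, but are neither listed nor needed, are in the scene too. Leave any turquoise or yellow look-alike of the model2 alone.

How it is judged:
By the outcome, as a careful person would: the job done as asked, in the order asked, and still so for the second after the job is handed in, with the robot touching nothing.
It also fails if it takes over 69 s, if anything falls off the work surface, if the arm or the gripper's body presses on something with over 40 N, if the wrist force passes 120 N, or if a joint passes its speed limit or range.

## Working session

There is one attempt and no reset: what is moved stays moved. The work goes in short steps, Python scripts to look and compute and a shell command to move; the robot and the scene stay as the last step left them, time stands still between calls to the robot, and variables do not carry over. Pictures are saved under pics/ and viewed, at most 14 in all, crops included, and the job is handed in when it is done.

```bash
mkdir -p pics; ls; python3 - <<'E'
from bench import *
import cv2,numpy as np
print(read_state())
for n in("scene","top"):
    p,d=get_image(n); cv2.imwrite(f"pics/{n}0.png",p[:,:,::-1]); np.savez(f"pics/{n}0.npz",p=p,d=d); print(n,get_calibration(n))
E
```

```text
pics
{'clock': 0.0, 'joints': array([-1.03040640e+00,  3.85546204e-01,  6.62483146e-03, -4.96874010e-04,
       -1.19400200e+00, -2.58560725e-01]), 'joint_vel': array([ 7.38959378e-05,  5.82078423e-04,  7.03484321e-04,  1.61374265e-04,
       -8.94363893e-04, -2.39567889e-03]), 'joint_efforts': array([-2.46956319e-03, -3.92290199e+01,  1.88402009e+01,  4.18615401e+00,
       -4.54726804e-03, -3.53360520e-06]), 'position': array([ 173.65129292, -599.78151291,  230.22776172]), 'ee_rot': array([-1.40357880e-01,  9.90100238e-01,  1.06959766e-03, -2.00911178e-04]), 'contact_force': array([ 0.50383361, -0.05308624,  0.29615306]), 'wrist_torque': array([-0.02001772,  0.01380238, -0.01974353]), 'grasp_force': 0.0, 'gripper_width': 85.36804960026421}
scene {'intrinsics': array([[450.28487314,   0.        , 285.27092933],
       [  0.        , 450.28487314, 212.11144032],
       [  0.        ,   0.        ,   1.        ]]), 'xyz': array([1351.10205374, -597.56116422,  907.44783286]), 'attitude': array([ 0.80127299,  0.41024616, -0.19209759, -0.39084295])}
top {'intrinsics': array([[499.44605524,   0.        , 281.54710589],
       [  0.        , 499.44605524, 214.29935835],
       [  0.        ,   0.        ,   1.        ]]), 'xyz': array([ 384.50427935,  -19.41745963, 1355.6013692 ]), 'attitude': array([-0.69958478,  0.71153036, -0.04093365,  0.05128467])}
```

View pics/top0.png

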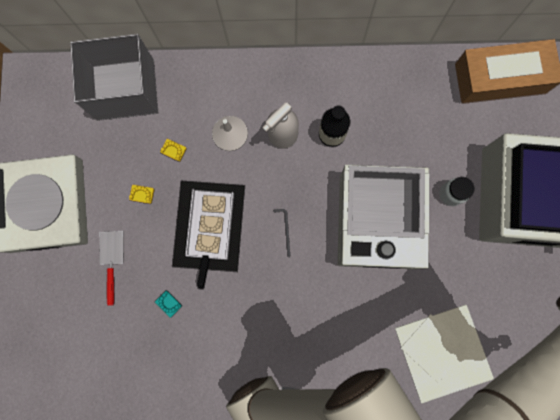

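View pics/scene0.png

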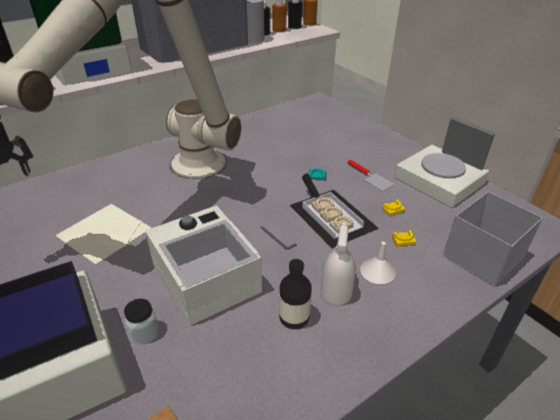

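Top view: the tray lies on its black mat at about (210,225), open end up and handle towards the robot at (203,272). The washer is at (386,217) with its button at (386,249). The hex key is at (285,230), the teal decoy at (168,303) and the scraper at (111,270). The scene view shows the same things: handle end at (308,180), button at (188,222).

```bash
cat > h.py <<'E'
import numpy as np,cv2
from bench import *
from scipy.spatial.transform import Rotation as R
def cloud(d,c):
    K=c["intrinsics"];v,u=np.indices(d.shape)
    P=np.dstack([(u-K[0,2])/K[0,0]*d,(v-K[1,2])/K[1,1]*d,d])
    return P@R.from_quat(c["attitude"]).as_matrix().T+c["xyz"]
def load(n,k=0):
    z=np.load(f"pics/{n}{k}.npz"); return z["p"],z["d"],cloud(z["d"],get_calibration(n))
def ray(n,u,v):
    c=get_calibration(n);K=c["intrinsics"]
    return c["xyz"],R.from_quat(c["attitude"]).as_matrix()@np.array([(u-K[0,2])/K[0,0],(v-K[1,2])/K[1,1],1])
def plane(n,u,v,z):
    o,d=ray(n,u,v);return o+d*(z-o[2])/d[2]
def tri(a,b):
    (o1,d1),(o2,d2)=ray(*a),ray(*b)
    s=np.linalg.lstsq(np.c_[d1,-d2],o2-o1,rcond=None)[0];p,q=o1+s[0]*d1,o2+s[1]*d2
    return (p+q)/2,np.linalg.norm(p-q)
def rect(X):
    r=cv2.minAreaRect(X[:,:2].astype(np.float32));return np.round(r[0],1),np.round(r[1],1),round(r[2],1)
E
python3 - <<'E'
from h import *
np.set_printoptions(precision=1,suppress=True)
for n in("top","scene"):
    p,d,W=load(n); hsv=cv2.cvtColor(p,cv2.COLOR_RGB2HSV); val=hsv[...,2].astype(int); ok=d>0
    X,Y,Z=W[...,0],W[...,1],W[...,2]
    print(n,"bench z",np.median(Z[ok&(abs(X-400)<60)&(abs(Y+90)<40)]))
    m=ok&(val<60)&(X>150)&(X<520)&(Y>60)&(Y<320)
    k,l,s,c=cv2.connectedComponentsWithStats(m.astype(np.uint8))
    for i in range(1,k):
        if s[i,4]>30:
            q=W[l==i]; print(" dark",s[i],"rect",rect(q[q[:,2]<15]) if (q[:,2]<15).sum()>5 else "", "z",np.percentile(q[:,2],[2,50,98]))
    h=m&(Z>22)
    if h.any():
        q=W[h];print(" handle n",len(q),"min",q.min(0),"max",q.max(0))
        for a in range(22,80,8):
            b=q[(q[:,2]>=a)&(q[:,2]<a+8)]
            if len(b)>3: print("   z",a,b.mean(0),b.min(0),b.max(0))
    # washer top
    w=ok&(abs(Z-130)<5)&(X>200)&(X<520)&(Y>-480)&(Y<-150)
    q=W[w]; print(" washer top",rect(q),"z",np.median(q[:,2]),len(q))
    b=ok&(Z>140)&(Z<165)&(X>200)&(X<400)&(Y>-480)&(Y<-150)
    if b.any(): q=W[b];print(" button",q.mean(0),np.median(q,0),q.min(0),q.max(0),len(q),np.argwhere(b).mean(0))
    # tank floor
    t=ok&(abs(Z-50)<8)&(X>250)&(X<520)&(Y>-420)&(Y<-200); q=W[t];print(" tankfloor",rect(q),np.median(q[:,2]))
    # tray bright
    t=ok&(val>140)&(hsv[...,1]<40)&(X>250)&(X<520)&(Y>80)&(Y<260)&(Z<60)&(Z>2); q=W[t];print(" tray",rect(q),np.median(q[:,2]))
    t=ok&(Z>22)&(Z<50)&(hsv[...,1]>50)&(X>250)&(X<520)&(Y>80)&(Y<260); q=W[t];print(" models",rect(q),np.median(q[:,2]))
p,d,W=load("top");big=cv2.resize(p[150:320,140:450],None,fx=2.5,fy=2.5,interpolation=cv2.INTER_CUBIC);cv2.imwrite("pics/top_crop.png",big[:,:,::-1])
E
```

```text
top bench z 0.6925861475233432
 dark [ 172  231   69   58 1453] rect (array([454.8, 204.9]), array([128.2, 184.9]), 0.2) z [-0.1  6.2 74.4]
 dark [249 378   8   9  50] rect  z [146.  183.2 202. ]
 handle n 304 min [150.2  60.   24.7] max [450.5 216.7 202.6]
   z 22 [432.8 194.9  26.2] [421.6 193.7  24.7] [442.8 196.1  28.4]
   z 30 [439.3 199.5  34.8] [413.5 194.7  31.6] [450.5 210.4  38. ]
   z 38 [438.3 201.6  42.5] [415.9 193.9  38.1] [450.3 211.4  45.7]
   z 46 [423.8 202.3  50. ] [390.  195.4  46.1] [436.9 213.4  53.9]
   z 54 [413.2 204.6  57.9] [367.1 196.5  54.2] [431.3 214.9  62. ]
   z 62 [392.4 205.9  66.3] [367.2 197.6  62.1] [410.5 215.7  69.9]
   z 70 [383.9 208.1  73.8] [370.  199.1  70.1] [397.8 216.7  77.9]
   z 78 [378.2 208.4  79.2] [375.  200.3  78. ] [382.6 215.5  82. ]
 washer top (array([ 466.5, -255.9]), array([211.8, 110. ]), 89.1) z 130.6087654227124 2737
 tankfloor (array([ 465.5, -270.3]), array([139.4, 109.6]), 89.2) 50.59802258175557
 tray (array([483.6, 198.7]), array([111.2,  74.8]), 87.6) 9.444599905492169
 models (array([484.4, 198.1]), array([59.9, 
[... 553 characters left out ...]
3  30.8] [459.1 204.8  38. ]
   z 38 [433.3 198.7  41.7] [398.7 191.3  38.2] [455.7 206.6  46. ]
   z 46 [416.6 200.   50.2] [375.2 193.7  46. ] [437.1 209.1  53.8]
   z 54 [404.8 201.4  57.8] [375.2 196.   54.8] [421.  210.5  61.3]
   z 62 [395.2 203.3  66.1] [377.9 195.1  62.6] [410.9 213.9  69.9]
   z 70 [388.2 205.   73.5] [378.2 198.6  70.5] [404.1 212.3  77.7]
 washer top (array([ 468.8, -257. ]), array([210.4, 108. ]), 88.1) z 129.27366091594905 1568
 tankfloor (array([ 468.8, -281. ]), array([163.6, 106.4]), 88.6) 49.91155477413497
 tray (array([411.1, 207.8]), array([111.8, 226.6]), 82.3) 8.191023773668917
 models (array([495.6, 193.3]), array([56. , 54.5]), 80.7) 26.541688612226324
```

View pics/top_crop.png

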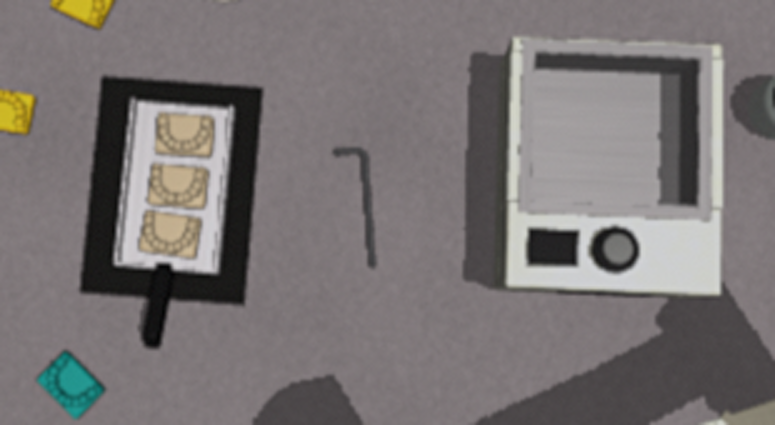

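The crop shows the mat corners (104,77), (262,88), (243,303), (82,291). The handle runs from (163,267) to (151,345), the button is at (618,249), and the tank lies at x 525–710, y 50–215. My X bounds were too tight, so I am re-measuring.

```bash
python3 - <<'E'
from h import *
np.set_printoptions(precision=1,suppress=True)
for n in("top","scene"):
    p,d,W=load(n); hsv=cv2.cvtColor(p,cv2.COLOR_RGB2HSV); val=hsv[...,2].astype(int); ok=d>0
    X,Y,Z=W[...,0],W[...,1],W[...,2]; box=ok&(X>340)&(X<720)&(Y>70)&(Y<330)
    m=box&(val<60)&(Z<14); q=W[cv2.morphologyEx(m.astype(np.uint8),cv2.MORPH_OPEN,np.ones((3,3)))>0]; print(n,"mat",rect(q),"z",np.median(q[:,2]))
    h=box&(val<70)&(Z>25)&(X<480); q=W[h]; e,v,_=cv2.fitLine(q[:,:2].astype(np.float32),cv2.DIST_HUBER,0,.01,.01).ravel()[:3]
    vx,vy,cx,cy=cv2.fitLine(q[:,:2].astype(np.float32),cv2.DIST_HUBER,0,.01,.01).ravel();print(" handle",q.min(0),q.max(0),"line",cx,cy,"yaw",np.degrees(np.arctan(vy/vx)),len(q))
    t=box&(val>110)&(hsv[...,1]<40)&(Z<40)&(Z>6)&(X>420)&(abs(Y-195)<80); q=W[cv2.morphologyEx(t.astype(np.uint8),cv2.MORPH_OPEN,np.ones((3,3)))>0];print(" tray",rect(q),np.percentile(q[:,2],[5,50,95]))
    t=box&(Z>14)&(Z<50)&(hsv[...,1]>50)&(X>420)&(abs(Y-195)<50); k,l,s,c=cv2.connectedComponentsWithStats(t.astype(np.uint8))
    for i in range(1,k):
        if s[i,4]>40:print(" model",rect(W[l==i]),np.percentile(W[l==i][:,2],[5,50,95]))
    w=ok&(abs(Z-130)<6)&(X>340)&(X<720)&(Y>-420)&(Y<-120)&(val>140); q=W[w]; print(" washer top",rect(q),"z",np.median(q[:,2]))
    b=ok&(Z>141)&(Z<165)&(X>380)&(X<460)&(Y>-330)&(Y<-220); q=W[b]; print(" button hi",rect(q),np.median(q,0),len(q),"px",np.argwhere(b).mean(0)[::-1])
    t=ok&(abs(Z-50)<6)&(X>400)&(X<680)&(Y>-400)&(Y<-150); q=W[t];print(" tankfloor",rect(q),np.median(q[:,2]))
# two-view triangulation of top button and handle tip
p,d,W=load("top")
for n in("top","scene"):
    p,d,W=load(n);hsv=cv2.cvtColor(p,cv2.COLOR_RGB2HSV)
    r=(W[...,0]>370)&(W[...,0]<470)&(W[...,1]>-340)&(W[...,1]<-220)&(d>0)
    for lo,hi in((0,60),(60,130)):
        b=r&(hsv[...,2]>=lo)&(hsv[...,2]<hi)
        k,l,s,c=cv2.connectedComponentsWithStats(b.astype(np.uint8))
        print(n,lo,[(s[i,4],c[i],np.median(W[l==i],0)) for i in range(1,k) if s[i,4]>25])
s=read_state()
E
```

```text
top mat (array([536.2, 199.6]), array([178.7, 236.9]), 84.7) z 5.341193355841369
 handle [367.1 193.7  25.1] [450.5 217.3  82. ] line 408.07034 204.09035 yaw -5.2212944 261
 tray (array([537.7, 195.8]), array([115.2, 180.5]), 84.3) [ 6.5 10.4 29.2]
 model (array([592.3, 182.5]), array([59.6, 41.8]), 86.1) [22.5 28.9 38.8]
 model (array([536.2, 189.6]), array([59.4, 42.5]), 82.7) [22.4 28.7 38.3]
 model (array([485.1, 198.1]), array([59.9, 42.1]), 81.4) [22.6 28.8 38.4]
 washer top (array([ 538.6, -259.2]), array([210.8, 249.3]), 86.9) z 130.6788506177777
 button hi (array([ 446.1, -253.5]), array([43.9, 26.6]), 88.9) [ 449.2 -252.7  149.5] 162 px [386.  251.6]
 tankfloor (array([ 535.5, -247.4]), array([189.2, 245.5]), 86.0) 50.40827010385374
scene mat (array([541.1, 196.5]), array([177.8, 240. ]), 85.0) z 3.1293437362752456
 handle [369.5 188.3  26.5] [459.1 213.9  77.7] line 413.27856 199.03175 yaw -3.6724854 174
 tray (array([540.1, 199.4]), array([130.1, 182.7]), 85.0) [ 7.4 17.1 26.6]
 model (array([534.3, 186.7]), array([ 60.8, 170.1]), 83.1) [17.1 25.4 34.9]
 washer top (array([ 542.7, -260.2]), array([211.2, 253.5]), 86.8) z 129.38888552960498
 button hi (array([ 449.9, -256.6]), array([42. , 19.3]), 81.8) [ 453.3 -259.5  149.9] 49 px [184.9 218.9]
 tankfloor (array([ 545. , -261.9]), array([208.3, 250.8]), 86.6) 49.23412339764843
top 0 [(np.int32(104), array([383.9, 250.6]), array([ 449.6, -243.5,  142.7]))]
top 60 [(np.int32(123), array([386.9, 249. ]), array([ 454. , -254.6,  151.9])), (np.int32(768), array([386.6, 274.8]), array([ 393.4, -277.8,    0.7]))]
scene 0 []
scene 60 [(np.int32(78), array([187. , 219.6]), array([ 459.2, -257.7,  150.1]))]
```

```bash
cat >> h.py <<'E'
def tool(yaw,a):   # tool pointing down, tipped forward by a deg along heading yaw; fingers close across the heading
    y,a=np.radians([yaw,a]);z=np.array([np.cos(y)*np.sin(a),np.sin(y)*np.sin(a),-np.cos(a)]);Y=np.array([-np.sin(y),np.cos(y),0])
    return R.from_matrix(np.c_[np.cross(Y,z),Y,z])
def go(pos,Rt,label=""):
    s=read_state();print(label,"translation",np.round((np.array(pos)-s["position"])/10,2),"delta_rot",np.round((Rt*R.from_quat(s["ee_rot"]).inv()).as_rotvec(degrees=True),1))
def grasp_tcp(G,Rt,back=0): return np.array(G)+(19-back)*Rt.as_matrix()[:,2]
E
python3 - <<'E'
from h import *
T=tool(-5.3,20);G=[412,206,47]
go(grasp_tcp(G,T,130),T,"hover")
go([350,0,300],tool(16,0),"mid")
E
```

```text
hover translation [20.06 80.94 -7.9 ] delta_rot [  1.8 -20.  -21.2]
mid translation [17.64 59.98  6.97] delta_rot [-0.1 -0.  -0.1]
```

```bash
python3 -m creep '{"translation":[[1,6,2],[4,12,4],[7,18,6],[9,24,6],[11,30,6],[13,36,6],[15,42,6],[16,48,6]],"delta_rot":[[0,0,0],[0,0,0],[0,-2,-3],[0,-4,-5],[0,-6,-8],[0,-8,-10],[0,-10,-12],[1,-12,-14]],"hand":[8.5,8.5,8.5,8.5,8.5,8.5,8.5,8.5]}'; python3 - <<'E'
from h import *
T=tool(-5.3,20);G=[412,206,47]
go(grasp_tcp(G,T,130),T,"hover");print(read_state()["joints"])
E
```

```text
clock: 1.1
position: [330.5, -135.2, 291.4]
ee_rot: [-0.017, 0.994, -0.006, 0.105]
contact_force: [0.7, -0.5, 0.2]
gripper_width: 84.9
grasp_force: 0.0
hover translation [  4.37  34.47 -14.01] delta_rot [ 0.6 -7.9 -7.1]
[ 0.10283163 -0.27008013 -0.57763829  0.03346153 -1.05376289 -1.65258686]
```

```bash
python3 -m creep '{"translation":[[0.7,6,-1],[1.4,12,-2],[2.2,18,-4],[3,24,-7],[4,30,-11],[4.4,34.5,-14],[4.4,34.5,-14],[4.4,34.5,-14]],"delta_rot":[[0,-1.5,-1.5],[0,-3,-3],[0,-4.5,-4.5],[0.6,-6,-6],[0.6,-7.9,-7],[0.6,-7.9,-7],[0.6,-7.9,-7],[0.6,-7.9,-7]],"hand":[8.5,8.5,8.5,8.5,8.5,8.5,8.5,8.5]}'; python3 - <<'E'
from h import *
T=tool(-5.3,20);G=[412,206,47]
go(grasp_tcp(G,T,130),T,"err");print(read_state()["joints"])
p,d=get_image("wrist");c=get_calibration("wrist");cv2.imwrite("pics/wrist0.png",p[:,:,::-1]);W=cloud(d,c)
np.savez("pics/wrist0.npz",p=p,d=d,W=W)
hsv=cv2.cvtColor(p,cv2.COLOR_RGB2HSV)
m=(d>0)&(hsv[...,2]<80)&(W[...,2]>25)&(W[...,2]<85)&(W[...,0]<470)&(W[...,0]>350)&(abs(W[...,1]-206)<40)
q=W[m];print(len(q))
for a in range(360,470,10):
    b=q[(q[:,0]>=a)&(q[:,0]<a+10)]
    if len(b)>5:print(a,np.round(b[:,1].min(),1),np.round(b[:,1].max(),1),"z",np.round(np.percentile(b[:,2],[5,95]),1))
E
```

```text
clock: 2.1
position: [384.3, 203.0, 161.4]
ee_rot: [0.037, 0.987, -0.008, 0.158]
contact_force: [0.3, 0.0, -0.1]
gripper_width: 85.1
grasp_force: 0.0
err translation [-1.01  0.65 -1.01] delta_rot [ 0.  -1.8 -1. ]
[ 1.0196218   0.01407438 -0.88866111  0.52786512 -0.58684327 -3.09630518]
1702
360 203.4 220.6 z [57.1 67. ]
370 202.0 220.6 z [65.6 78.8]
380 201.2 219.3 z [72.4 78.7]
390 200.4 218.5 z [67.2 73.1]
400 199.5 217.6 z [60.8 66.9]
410 198.6 216.7 z [55.6 61.3]
420 197.7 214.7 z [50.  55.6]
430 197.1 214.5 z [44.5 49.6]
440 196.2 212.4 z [38.8 44. ]
450 199.7 212.1 z [36.8 38.7]
```

View pics/wrist0.png

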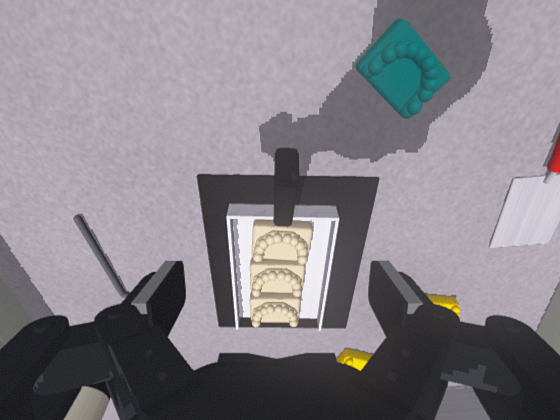

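The wrist view shows the bar handle centred at column 286 (rows 150–225), with the tray and the three models below it. The handle heights and widths match the text. Joint 6 sits at its limit, so I will turn the hand half a turn.

```bash
python3 -m creep '{"translation":[[0,0,0],[0,0,0],[0,0,0],[0,0,0],[0,0,0],[0,0,0],[0,0,0],[0,0,0]],"delta_rot":[[-3.1,0.3,9.5],[-6.2,0.6,19],[-9.3,0.9,28.5],[-12.4,1.2,38],[-15.5,1.5,47.5],[-18.6,1.8,57],[-21.7,2.1,66.5],[-24.8,2.4,76]],"hand":[8.5,8.5,8.5,8.5,8.5,8.5,8.5,8.5]}' ; python3 -m creep '{"translation":[[0,0,0],[0,0,0],[0,0,0],[0,0,0],[0,0,0],[0,0,0],[0,0,0],[0,0,0]],"delta_rot":[[-3.1,0.3,9.5],[-6.2,0.6,19],[-9.3,0.9,28.5],[-12.4,1.2,38],[-15.5,1.5,47.5],[-18.6,1.8,57],[-21.7,2.1,66.5],[-24.8,2.4,76]],"hand":[8.5,8.5,8.5,8.5,8.5,8.5,8.5,8.5]}'; python3 - <<'E'
from h import *
T=tool(-5.2,20)*R.from_euler("z",180,degrees=True);G=[411,207.6,46]
go(grasp_tcp(G,T,110),T,"hover");go(grasp_tcp(G,T,0),T,"grasp");print(read_state()["joints"])
E
```

```text
clock: 3.15
position: [383.9, 200.8, 163.1]
ee_rot: [-0.607, 0.779, -0.106, 0.114]
contact_force: [0.3, 0.1, -0.7]
gripper_width: 85.1
grasp_force: 0.0
clock: 4.15
position: [383.9, 200.8, 163.1]
ee_rot: [0.966, -0.208, 0.155, -0.016]
contact_force: [1.0, 0.4, -0.1]
gripper_width: 85.1
grasp_force: 0.0
hover translation [-0.39  0.97 -3.16] delta_rot [-6.  -1.4 18.1]
grasp translation [  3.36   0.63 -13.5 ] delta_rot [-6.  -1.4 18.1]
[ 1.02055664  0.01214226 -0.88043269  0.51388131 -0.60364569 -0.2887044 ]
```

```bash
python3 -m creep '{"translation":[[-0.2,0.5,-1.5],[-0.4,1,-3.2],[-0.4,1,-3.2],[-0.4,1,-3.2],[0.9,0.9,-6.7],[2.2,0.8,-10.2],[3.4,0.6,-13.5],[3.4,0.6,-13.5]],"delta_rot":[[-3,-0.7,9],[-6,-1.4,18.1],[-6,-1.4,18.1],[-6,-1.4,18.1],[-6,-1.4,18.1],[-6,-1.4,18.1],[-6,-1.4,18.1],[-6,-1.4,18.1]],"hand":[8.5,8.5,8.5,8.5,8.5,8.5,8.5,8.5]}'; python3 - <<'E'
from h import *
T=tool(-5.2,20)*R.from_euler("z",180,degrees=True);G=[411,207.6,46]
go(grasp_tcp(G,T,0),T,"grasp");print(read_state()["joints"])
E
```

```text
clock: 5.15
position: [431.5, 218.9, 50.5]
ee_rot: [0.983, -0.049, 0.177, 0.013]
contact_force: [1.4, 1.1, 0.9]
gripper_width: 84.9
grasp_force: 0.0
grasp translation [-1.4  -1.18 -2.23] delta_rot [0.5 0.4 0.6]
[ 0.50078562  0.27358318 -1.06439064  1.85825078 -0.21350255 -0.86349847]
```

Joint 3 is at its range at this close, tipped-forward pose. I will back off and grasp with the tool vertical instead.

```bash
python3 -m creep '{"translation":[[-1,-0.2,3],[-2,-0.4,6],[-3,-0.8,9],[-3,-1,11],[-3,-1,11],[-2.5,-1,11],[-2.2,-1,11],[-2.2,-1,11]],"delta_rot":[[0,0,0],[0,0,0],[0,5,0],[1,10,0],[1,15,0],[1.8,20,0],[1.8,20,0],[1.8,20,0]],"hand":[8.5,8.5,8.5,8.5,8.5,8.5,8.5,8.5]}'; python3 - <<'E'
from h import *
T=tool(-5.2,0)*R.from_euler("z",180,degrees=True);G=[411,207.6,46]
go(grasp_tcp(G,T,110),T,"hover");go(grasp_tcp(G,T,0),T,"grasp");print(read_state()["joints"])
E
```

```text
clock: 6.15
position: [409.4, 210.2, 161.2]
ee_rot: [0.999, -0.049, 0.002, 0.004]
contact_force: [0.6, -0.0, -0.5]
gripper_width: 85.1
grasp_force: 0.0
hover translation [ 0.16 -0.26 -2.42] delta_rot [0.4 0.2 0.5]
grasp translation [  0.16  -0.26 -13.42] delta_rot [0.4 0.2 0.5]
[ 0.83449916  0.17409024 -0.48823554  0.01019797 -0.91108454  0.63118231]
```

```bash
python3 -m creep '{"translation":[[0.2,-0.3,-2.5],[0.2,-0.3,-5],[0.2,-0.3,-7.5],[0.2,-0.3,-10],[0.2,-0.3,-12],[0.2,-0.3,-13.4],[0.2,-0.3,-13.4],[0.2,-0.3,-13.4]],"delta_rot":[[0.4,0.2,0.5],[0.4,0.2,0.5],[0.4,0.2,0.5],[0.4,0.2,0.5],[0.4,0.2,0.5],[0.4,0.2,0.5],[0.4,0.2,0.5],[0.4,0.2,0.5]],"hand":[8.5,8.5,8.5,8.5,8.5,8.5,8.5,8.5]}'; python3 - <<'E'
from h import *
T=tool(-5.2,0)*R.from_euler("z",180,degrees=True);G=[411,207.6,46]
go(grasp_tcp(G,T,0),T,"grasp");print(read_state()["joints"])
p,d=get_image("wrist");W=cloud(d,get_calibration("wrist"));cv2.imwrite("pics/wrist1.png",p[:,:,::-1])
hsv=cv2.cvtColor(p,cv2.COLOR_RGB2HSV)
m=(d>0)&(hsv[...,2]<80)&(W[...,2]>25)&(W[...,2]<85)&(W[...,0]<455)&(W[...,0]>360)&(abs(W[...,1]-206)<20)
q=W[m];print(len(q))
for a in range(360,455,10):
    b=q[(q[:,0]>=a)&(q[:,0]<a+10)]
    if len(b)>5:print(a,np.round(b[:,1].min(),1),np.round(b[:,1].max(),1),"z",np.round(np.percentile(b[:,2],[5,95]),1))
E
```

```text
clock: 7.15
position: [409.1, 205.3, 26.1]
ee_rot: [0.999, -0.043, -0.001, 0.003]
contact_force: [0.2, 0.0, -0.9]
gripper_width: 85.1
grasp_force: 0.0
grasp translation [0.19 0.23 0.09] delta_rot [ 0.3 -0.1 -0.3]
[ 0.82344728  0.38342717 -0.64422086  0.0046702  -0.54767593  0.65746222]
7647
390 201.3 219.6 z [65.6 70.8]
400 200.6 218.7 z [60.3 67.1]
410 199.7 218.1 z [54.9 61.3]
420 198.7 217.1 z [48.8 55.4]
430 197.6 215.9 z [43.  49.6]
440 196.6 215.4 z [37.2 43.8]
450 196.9 214.2 z [33.9 38.4]
```

View pics/wrist1.png

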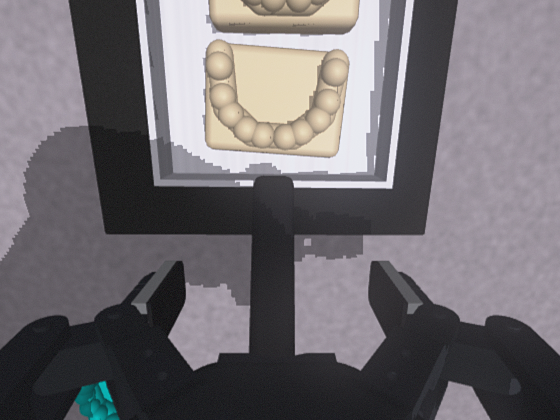

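The handle is at column 272, centred between the fingers (pads at about 170 and 380) apart from about 3 mm in y. I shift y and close.

```bash
python3 -m creep '{"translation":[[0.1,0.35,0],[0.1,0.35,0],[0.1,0.35,0],[0.1,0.35,0],[0.1,0.35,0],[0.1,0.35,0],[0.1,0.35,0],[0.1,0.35,0]],"delta_rot":[[0,0,-0.3],[0,0,-0.3],[0,0,-0.3],[0,0,-0.3],[0,0,-0.3],[0,0,-0.3],[0,0,-0.3],[0,0,-0.3]],"hand":[8.5,6,1,1,1,1,1,1]}'
```

```text
clock: 8.2
position: [410.1, 208.6, 25.5]
ee_rot: [0.999, -0.046, -0.001, 0.003]
contact_force: [-0.4, -2.0, 3.8]
gripper_width: 16.9
grasp_force: 58.6
```

```bash
python3 -m creep '{"translation":[[0,0,0.5],[0,0,1.5],[0,0,3],[0,0,5],[0,0,7.5],[0,0,10],[0,0,12],[0,0,13]],"delta_rot":[[0,-0.5,0],[0,-1,0],[-0.1,-2,0],[-0.2,-3,0],[-0.3,-4,0],[-0.4,-5,0],[-0.4,-5,0],[-0.4,-5,0]],"hand":[1,1,1,1,1,1,1,1]}'; python3 - <<'E'
from h import *
print(read_state()["joints"]);T=tool(-5.2,-3)*R.from_euler("z",180,degrees=True);go([410,208,25],T)
p,d=get_image("top");W=cloud(d,get_calibration("top"));cv2.imwrite("pics/top1.png",p[:,:,::-1])
m=(d>0)&(W[...,2]>110)&(W[...,2]<230)&(W[...,0]>430)&(W[...,0]<680)&(abs(W[...,1]-195)<90)
q=W[m];print(rect(q));
hsv=cv2.cvtColor(p,cv2.COLOR_RGB2HSV);f=q[hsv[m][:,1]<40];A=np.c_[f[:,:2],np.ones(len(f))];c=np.linalg.lstsq(A,f[:,2],rcond=None)[0];print("tray slope deg",np.degrees(np.arctan(c[:2])),"lip z",np.median(f[f[:,0]>610][:,2]) if (f[:,0]>610).any() else "")
E
```

```text
clock: 9.2
position: [410.2, 209.0, 157.3]
ee_rot: [0.998, -0.046, 0.044, 0.003]
contact_force: [-0.5, 0.9, -2.8]
gripper_width: 17.2
grasp_force: 58.5
[ 0.87485086  0.14413528 -0.57561483  0.10180145 -0.80531093  0.5356263 ]
 translation [ -0.02  -0.1  -13.23] delta_rot [0.8 8.  0. ]
(array([530., 196.]), array([111.4, 197.6]), 84.4)
tray slope deg [ 2.72043016 -0.27635094] lip z 158.7250643963489
```

```bash
python3 -m creep '{"translation":[[0,-0.5,1.5],[0,-1.5,3.5],[0,-3,5.5],[0,-5.5,7.5],[0,-9,9],[-0.2,-12.5,9.8],[-0.4,-16,9.8],[-0.6,-19.5,9.8]],"delta_rot":[[0,0,0],[0,0,0.2],[0,0,0.4],[0,0,0.6],[0,0,0.8],[0,0.5,1],[0,1,1],[0,1,1]],"hand":[1,1,1,1,1,1,1,1]}' && python3 -m creep '{"translation":[[-0.2,-3.5,0],[-0.5,-7,0],[-0.8,-10.5,0],[-1.2,-14,0],[-1.8,-17.5,0],[-2.4,-21,0],[-3,-23.5,0],[-3.5,-25,0]],"delta_rot":[[0,0,0.2],[0,0,0.4],[0,0,0.6],[0,0.5,0.8],[0,1,1],[0,1,1],[0,1,1],[0,1,1]],"hand":[1,1,1,1,1,1,1,1]}'; python3 - <<'E'
from h import *
print(read_state()["joints"]);F=R.from_euler("z",180,degrees=True)
go([361,-250,240],tool(-3.2,0)*F,"A");go([361,-250,193],tool(-3.2,-8)*F,"B")
E
```

```text
clock: 10.25
position: [403.4, 12.4, 252.9]
ee_rot: [0.999, -0.037, 0.033, 0.004]
contact_force: [-0.1, -0.1, -2.4]
gripper_width: 17.1
grasp_force: 58.6
clock: 11.25
position: [368.0, -237.3, 252.5]
ee_rot: [0.999, -0.029, 0.024, 0.004]
contact_force: [0.2, -0.0, -2.3]
gripper_width: 17.3
grasp_force: 58.7
[-1.99136177e-01  1.70969295e-02 -4.12324153e-01 -4.53888658e-05
 -1.09262279e+00  1.71173779e+00]
A translation [-0.7  -1.27 -1.25] delta_rot [0.5 2.7 0.1]
B translation [-0.7  -1.27 -5.95] delta_rot [ 1.  10.7  0.1]
```

```bash
python3 -m creep '{"translation":[[-0.2,-0.4,-0.4],[-0.4,-0.8,-0.8],[-0.7,-1.3,-1.3],[-0.7,-1.3,-1.3],[-0.7,-1.3,-1.3]],"delta_rot":[[0,0.5,0],[0.2,1.5,0],[0.4,2.5,0],[0.5,2.7,0.1],[0.5,2.7,0.1]],"hand":[1,1,1,1,1]}'; python3 - <<'E'
from h import *
for n in("top","scene"):
    p,d=get_image(n);W=cloud(d,get_calibration(n));hsv=cv2.cvtColor(p,cv2.COLOR_RGB2HSV)
    cv2.imwrite(f"pics/{n}2.png",p[:,:,::-1])
    m=(d>0)&(W[...,2]>195)&(W[...,2]<270)&(W[...,0]>400)&(W[...,0]<700)&(abs(W[...,1]+255)<110)
    q=W[m];print(n,rect(q),"xmax",np.percentile(q[:,0],99));f=q[(hsv[m][:,1]<40)&(hsv[m][:,2]>100)]
    print(rect(f),np.percentile(f[:,2],[5,50]),"lip z",np.percentile(f[f[:,0]>f[:,0].max()-15][:,2],[10,50]))
    b=q[hsv[m][:,1]>50];print("models",rect(b),np.median(b[:,2]))
go([361,-250,193],tool(-3.2,-8)*R.from_euler("z",180,degrees=True),"B")
E
```

```text
clock: 11.88
position: [362.4, -249.2, 240.4]
ee_rot: [1.0, -0.027, 0.002, 0.001]
contact_force: [0.8, 0.5, -1.9]
gripper_width: 17.2
grasp_force: 58.7
top (array([ 499.1, -258.3]), array([111.1, 162.6]), 86.4) xmax 578.1879416043008
(array([ 499.1, -258.3]), array([111.1, 162.6]), 86.4) [220.38151443 224.31702202] lip z [220.94607492 224.04648616]
models (array([ 493.8, -262.7]), array([ 60.9, 143.5]), 83.1) 243.43795759892646
scene (array([ 493.8, -258.7]), array([111.8, 185.7]), 86.5) xmax 584.5782624829891
(array([ 493.9, -258.8]), array([111.8, 185.5]), 86.5) [220.44514174 223.77522634] lip z [220.8365259  222.96378895]
models (array([ 489.1, -265. ]), array([ 60.6, 170.9]), 83.5) 241.27301924127732
B translation [-0.13 -0.08 -4.76] delta_rot [ 0.5  8.2 -0.1]
```

View pics/scene2.png

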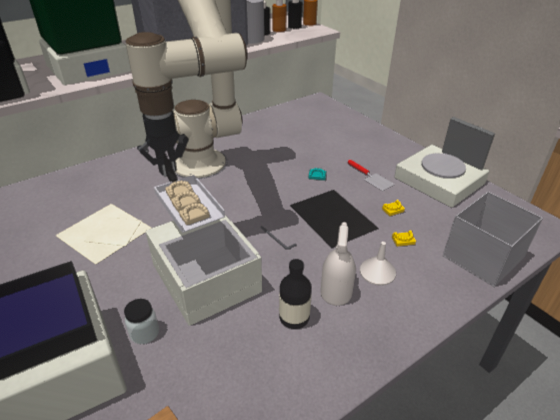

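The tray is level at the expected place (lip x≈581, z≈223). All three models are still on it, and the lip stands over the tank. Lowering now, then tipping.

```bash
python3 -m creep '{"translation":[[0,0,-0.6],[-0.1,0,-1.6],[-0.1,0,-2.8],[-0.1,-0.1,-4],[-0.1,-0.1,-4.8],[-0.1,-0.1,-4.8],[-0.1,-0.1,-4.8]],"delta_rot":[[0,0.5,0],[0,2,0],[0.2,4,0],[0.3,6,0],[0.5,7.5,0],[0.5,8,0],[0.5,8,0]],"hand":[1,1,1,1,1,1,1]}'  && python3 -m creep '{"translation":[[0.9,0,1.6],[2.3,-0.1,2.9],[4,-0.2,3.9],[5.3,-0.3,4.8],[5.3,-0.3,4.8],[5.3,-0.3,4.8],[5.3,-0.3,4.8],[5.3,-0.3,4.8]],"delta_rot":[[0.4,8,0],[1,17,0],[1.4,25,0],[1.7,30,0],[1.7,30,0],[1.7,30,0],[1.7,30,0],[1.7,30,0]],"hand":[1,1,1,1,1,1,1,1]}'; python3 - <<'E'
from h import *
p,d=get_image("top");cv2.imwrite("pics/top3.png",p[:,:,::-1]);q,d=get_image("scene");cv2.imwrite("pics/both3.png",np.hstack([p[130:310,300:470],q[130:310,110:280]])[:,:,::-1].repeat(2,0).repeat(2,1))
go([0,0,0],tool(-3.2,-38)*R.from_euler("z",180,degrees=True))
E
```

```text
clock: 12.85
position: [361.5, -250.4, 192.5]
ee_rot: [0.997, -0.027, -0.068, -0.002]
contact_force: [-0.1, 0.7, -1.7]
gripper_width: 17.5
grasp_force: 58.7
clock: 13.85
position: [413.5, -253.3, 241.2]
ee_rot: [0.946, -0.026, -0.324, -0.009]
contact_force: [-1.0, -1.1, -1.8]
gripper_width: 17.2
grasp_force: 58.8
 translation [-41.36  25.33 -24.1 ] delta_rot [-0.1  0.2 -0. ]
```

View pics/both3.png

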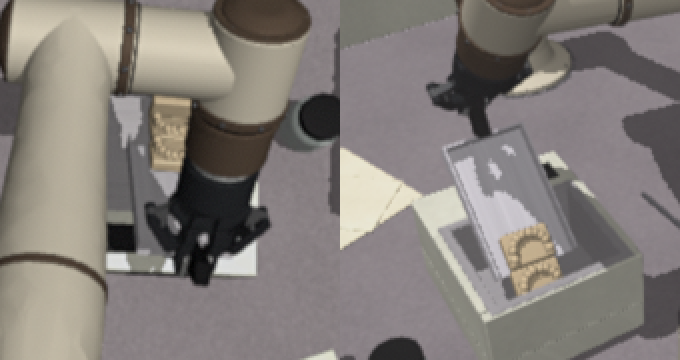

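In the scene crop (right half), one model is at the tray's lip (530,245) and another beyond it (535,280), and no models remain further up the tray. I hold a moment longer and look again.

```bash
python3 -m creep '{"translation":[[0,0,0],[0,0,0],[0,0,0],[0,0,0]],"delta_rot":[[0,0,0],[0,0,0],[0,0,0],[0,0,0]],"hand":[1,1,1,1]}'; python3 - <<'E'
from h import *
q,d=get_image("scene");W=cloud(d,get_calibration("scene"));hsv=cv2.cvtColor(q,cv2.COLOR_RGB2HSV)
cv2.imwrite("pics/scene4.png",cv2.resize(q[130:310,110:280],None,fx=3,fy=3,interpolation=cv2.INTER_CUBIC)[:,:,::-1])
m=(d>0)&(hsv[...,1]>60)&(hsv[...,0]<25)&(hsv[...,2]>90)&(W[...,2]>40)&(W[...,2]<260)&(W[...,0]>430)&(W[...,0]<700)&(abs(W[...,1]+255)<90)
k,l,s,c=cv2.connectedComponentsWithStats(m.astype(np.uint8))
for i in range(1,k):
    if s[i,4]>15:b=W[l==i];print(s[i],np.round(b.min(0)),np.round(b.max(0)))
E
```

```text
clock: 14.45
position: [414.1, -253.3, 240.4]
ee_rot: [0.945, -0.026, -0.324, -0.009]
contact_force: [-0.5, -0.2, -0.7]
gripper_width: 17.1
grasp_force: 58.9
[190 242  30  35 669] [ 549. -306.   86.] [ 615. -238.  139.]
```

View pics/scene4.png

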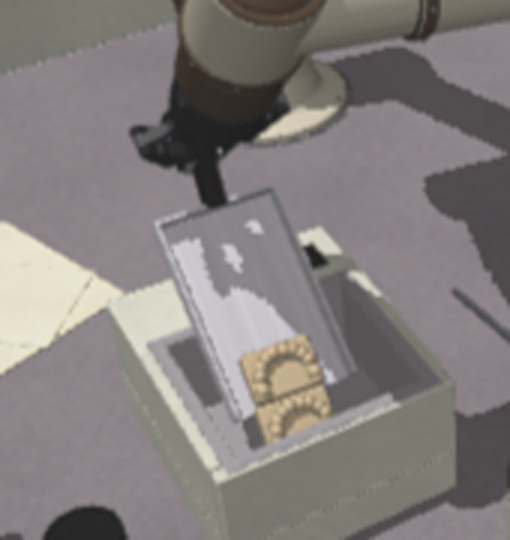

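Two models are jammed in file: one rests over the lip (crop (293,415)) against the model in the tank, the other is behind it on the tray (285,370). I will draw the tray back slowly along its slope so they come off low down.

```bash
python3 -m creep '{"translation":[[-0.3,0,0.2],[-0.8,0,0.6],[-1.2,0.1,0.9],[-1.6,0.1,1.3],[-2,0.1,1.6],[-2.4,0.1,1.9],[-2.4,0.1,1.9],[-2.4,0.1,1.9]],"delta_rot":[[0,0,0],[0,0,0],[0,0,0],[0,0,0],[0,0,0],[0,0,0],[0,0,0],[0,0,0]],"hand":[1,1,1,1,1,1,1,1]}'; python3 - <<'E'
from h import *
q,d=get_image("scene");W=cloud(d,get_calibration("scene"));hsv=cv2.cvtColor(q,cv2.COLOR_RGB2HSV)
cv2.imwrite("pics/scene5.png",cv2.resize(q[130:310,110:280],None,fx=3,fy=3,interpolation=cv2.INTER_CUBIC)[:,:,::-1])
m=(d>0)&(hsv[...,1]>60)&(hsv[...,0]<25)&(hsv[...,2]>90)&(W[...,2]>40)&(W[...,2]<260)&(W[...,0]>430)&(W[...,0]<700)&(abs(W[...,1]+255)<90)
k,l,s,c=cv2.connectedComponentsWithStats(m.astype(np.uint8))
for i in range(1,k):
    if s[i,4]>15:b=W[l==i];print(s[i],np.round(b.min(0)),np.round(b.max(0)))
E
```

```text
clock: 15.5
position: [390.2, -252.3, 259.3]
ee_rot: [0.946, -0.026, -0.324, -0.009]
contact_force: [0.5, 0.1, -2.0]
gripper_width: 17.2
grasp_force: 58.8
[192 254  27  24 440] [ 550. -304.   59.] [ 598. -240.  105.]
```

View pics/scene5.png

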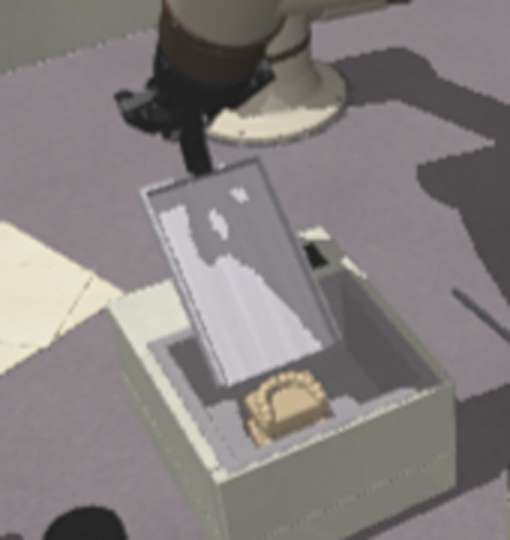

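The tray is empty and the models are in the tank at crop (290,405). Raising and levelling the tray now.

```bash
python3 -m creep '{"translation":[[-0.8,0,1],[-1.6,0,2.5],[-2,0,5],[-2,0,7],[-2,0,7],[-2,0,7],[-2,0,7],[-2,0,7]],"delta_rot":[[0,0,0],[0,0,0],[-0.3,-5,0],[-0.8,-14,0],[-1.3,-23,0],[-1.8,-32,0],[-2.1,-38,0],[-2.1,-38,0]],"hand":[1,1,1,1,1,1,1,1]}'; python3 - <<'E'
from h import *
go([410,209,240],tool(-5.2,0)*R.from_euler("z",180,degrees=True),"overmat")
for n in("top","scene"):
    p,d=get_image(n);W=cloud(d,get_calibration(n));hsv=cv2.cvtColor(p,cv2.COLOR_RGB2HSV)
    m=(d>0)&(hsv[...,2]<60)&(W[...,2]<14)&(W[...,0]>400)&(W[...,0]<680)&(abs(W[...,1]-200)<130)
    print(n,rect(W[cv2.morphologyEx(m.astype(np.uint8),cv2.MORPH_OPEN,np.ones((3,3)))>0]))
    t=(d>0)&(W[...,2]>285)&(W[...,2]<310)&(hsv[...,2]>90)&(hsv[...,1]<60)&(W[...,0]>400)&(W[...,0]<640)&(abs(W[...,1]+255)<75)
    print(" tray",rect(W[t]),read_state()["position"])
    b=(d>0)&(hsv[...,1]>60)&(hsv[...,0]<25)&(hsv[...,2]>60)&(W[...,2]>40)&(W[...,2]<130)&(W[...,0]>490)&(W[...,0]<660)&(abs(W[...,1]+255)<90)
    if b.any():print(" models",rect(W[b]),np.percentile(W[b][:,2],[2,98]))
E
```

```text
clock: 16.55
position: [368.0, -252.3, 331.7]
ee_rot: [1.0, -0.028, 0.003, 0.0]
contact_force: [-0.9, 0.4, -1.4]
gripper_width: 17.3
grasp_force: 58.9
overmat translation [ 4.2  46.13 -9.17] delta_rot [ 0.   0.4 -2. ]
top (array([535.7, 198.2]), array([179.2, 236.5]), 84.7)
 tray (array([ 501. , -264.2]), array([153.1,  54.7]), 16.9) [ 368.91283608 -252.33105405  330.94156686]
 models (array([ 607.7, -255.2]), array([ 50.6, 115.4]), 55.0) [ 68.66779166 104.03574755]
scene (array([537.5, 196.4]), array([180.7, 240.9]), 85.2)
 tray (array([ 498.7, -262.6]), array([108.6, 179.3]), 87.8) [ 369.63278801 -252.35213172  330.27639276]
 models (array([ 550.9, -271.6]), array([61.7, 93.5]), 86.3) [ 65.43724929 103.15476487]
```

```bash
python3 -m creep '{"translation":[[0.5,4,0],[1,10,0],[1.5,16,0],[2,22,0],[2.5,28,-2],[3,34,-5],[3.5,40,-9],[3.9,46,-12]],"delta_rot":[[0,0,0],[0,0,-0.5],[0,0,-1],[0,0,-1.5],[0,0,-2],[0,0.2,-2],[0,0.4,-2],[0,0.4,-2]],"hand":[1,1,1,1,1,1,1,1]}'  && python3 -m creep '{"translation":[[0,0,-3],[0,0,-6],[0,0,-9],[0,0,-11],[0,0,-11],[0,0,-11]],"delta_rot":[[0,0,0],[0,0,0],[0,0,0],[0,0,0],[0,0,0],[0,0,0]],"hand":[1,1,1,1,1,1]}'; python3 - <<'E'
from h import *
go([407.6,209,25.5],tool(-5.2,0)*R.from_euler("z",180,degrees=True),"place")
for n in("top","scene"):
    p,d=get_image(n);W=cloud(d,get_calibration(n));hsv=cv2.cvtColor(p,cv2.COLOR_RGB2HSV)
    t=(d>0)&(W[...,2]>45)&(W[...,2]<110)&(hsv[...,2]>90)&(hsv[...,1]<60)&(W[...,0]>430)&(W[...,0]<660)&(abs(W[...,1]-198)<80)
    q=W[t];print(n,rect(q)); A=np.c_[q[:,0]-500,q[:,1]-200,np.ones(len(q))];print(np.round(np.linalg.lstsq(A,q[:,2],rcond=None)[0],3),np.median(q[:,2]))
E
```

```text
clock: 17.65
position: [407.9, 192.2, 217.3]
ee_rot: [0.999, -0.044, -0.003, 0.001]
contact_force: [1.8, -0.2, -1.3]
gripper_width: 17.6
grasp_force: 59.0
clock: 18.4
position: [408.7, 190.7, 109.2]
ee_rot: [0.999, -0.044, -0.002, -0.0]
contact_force: [-0.1, 0.0, -0.6]
gripper_width: 17.6
grasp_force: 59.1
place translation [-0.11  1.83 -8.37] delta_rot [-0.  -0.2 -0.1]
top (array([536.2, 177.4]), array([111.3, 180.4]), 84.4)
[-5.0000e-03  8.0000e-03  9.2894e+01] 92.02341372027627
scene (array([533.9, 176.5]), array([115.8, 196. ]), 84.8)
[-2.5000e-02  8.0000e-03  9.4335e+01] 90.80238439617949
```

```bash
python3 -m creep '{"translation":[[0,0.8,-0.5],[0,1.7,-2],[0,2,-3.5],[0,2,-5],[0,2,-6.5],[0,2,-7.5],[0,2,-8.1],[0,2,-8.3]],"delta_rot":[[0,0,0],[0,0,0],[0,-0.2,0],[0,-0.2,0],[0,-0.2,0],[0,-0.2,0],[0,-0.2,0],[0,-0.2,0]],"hand":[1,1,1,1,1,1,1,1]}'; python3 -m creep '{"translation":[[0,0,-0.1],[0,0,-0.1],[0,0,-0.1]],"delta_rot":[[0,0,0],[0,0,0],[0,0,0]],"hand":[1,1,1]}'; python3 - <<'E'
from h import *
for n in("top","scene"):
    p,d=get_image(n);W=cloud(d,get_calibration(n));hsv=cv2.cvtColor(p,cv2.COLOR_RGB2HSV)
    t=(d>0)&(W[...,2]>3)&(W[...,2]<40)&(hsv[...,2]>110)&(hsv[...,1]<40)&(W[...,0]>430)&(W[...,0]<660)&(abs(W[...,1]-198)<75)
    t=cv2.morphologyEx(t.astype(np.uint8),cv2.MORPH_OPEN,np.ones((3,3)))>0
    q=W[t];print(n,rect(q),np.median(q[:,2]),"back",np.median(q[q[:,0]<490][:,2]),"front",np.median(q[q[:,0]>590][:,2]))
    m=(d>0)&(hsv[...,2]<60)&(W[...,2]<14)&(W[...,0]>400)&(W[...,0]<680)&(abs(W[...,1]-200)<130)
    print(" mat",rect(W[cv2.morphologyEx(m.astype(np.uint8),cv2.MORPH_OPEN,np.ones((3,3)))>0]))
E
```

```text
clock: 19.5
position: [408.0, 210.2, 25.7]
ee_rot: [0.999, -0.045, -0.0, -0.0]
contact_force: [-0.4, 0.2, 0.6]
gripper_width: 17.0
grasp_force: 59.6
clock: 19.88
position: [408.1, 210.2, 25.5]
ee_rot: [0.999, -0.045, 0.0, -0.001]
contact_force: [-3.2, 1.0, 5.3]
gripper_width: 17.0
grasp_force: 60.2
top (array([536.8, 198.7]), array([115.8, 182. ]), 84.1) 9.170493991791659 back 8.89643724315897 front 9.424534710052626
 mat (array([535.8, 199.1]), array([177.9, 237.3]), 84.8)
scene (array([539.6, 203.8]), array([133.8, 184. ]), 84.2) 7.81122886162882 back 8.350489961769938 front 8.105126630028053
 mat (array([538.9, 196.8]), array([178. , 240.6]), 85.4)
```

The tray is down on the mat (+5 N), flat and centred within about 1 mm. Releasing and retreating straight up.

```bash
python3 -m creep '{"translation":[[0,0,0],[0,0,0],[0,0,0],[0,0,0],[0,0,0],[0,0,2],[0,0,5],[0,0,9]],"delta_rot":[[0,0,0],[0,0,0],[0,0,0],[0,0,0],[0,0,0],[0,0,0],[0,0,0],[0,0,0]],"hand":[3,6,8,8,8,8,8,8]}'; python3 -m creep '{"translation":[[0,0,5],[0,0,10],[0,-3,14],[0,-8,16],[0,-14,16],[0,-20,16],[0,-26,16],[0,-32,16]],"delta_rot":[[0,0,0],[0,0,0],[0,0,0],[0,0,0],[0,0,0],[0,0,0],[0,0,0],[0,0,0]],"hand":[8,8,8,8,8,4,0,0]}'; python3 - <<'E'
from h import *
F=R.from_euler("z",180,degrees=True);go([456,-255.5,230],tool(-5.2,0)*F,"above button")
for n in("top","scene"):
    p,d=get_image(n);W=cloud(d,get_calibration(n));hsv=cv2.cvtColor(p,cv2.COLOR_RGB2HSV);np.savez(f"pics/{n}6.npz",p=p,d=d);cv2.imwrite(f"pics/{n}6.png",p[:,:,::-1])
    t=(d>0)&(W[...,2]>3)&(W[...,2]<40)&(hsv[...,2]>110)&(hsv[...,1]<40)&(W[...,0]>430)&(W[...,0]<660)&(abs(W[...,1]-198)<75)
    t=cv2.morphologyEx(t.astype(np.uint8),cv2.MORPH_OPEN,np.ones((3,3)))>0
    q=W[t];print(n,rect(q),"back",np.median(q[q[:,0]<490][:,2]),"front",np.median(q[q[:,0]>590][:,2]))
    b=(d>0)&(W[...,2]>140)&(W[...,2]<165)&(W[...,0]>425)&(W[...,0]<485)&(abs(W[...,1]+255)<30)
    if b.sum()>10:print(" button",rect(W[b]),np.median(W[b],0))
E
```

```text
clock: 20.98
position: [407.4, 209.5, 115.0]
ee_rot: [0.999, -0.045, -0.001, 0.001]
contact_force: [0.2, 1.4, 0.4]
gripper_width: 80.0
grasp_force: 0.0
clock: 21.98
position: [407.4, -111.8, 275.0]
ee_rot: [0.999, -0.044, 0.0, -0.0]
contact_force: [1.8, 0.2, -0.3]
gripper_width: 25.6
grasp_force: 0.0
above button translation [  4.86 -14.37  -4.5 ] delta_rot [-0.   0.  -0.1]
top (array([538.9, 198.9]), array([116.2, 177.2]), 84.8) back 8.913051788096482 front 8.735812692843751
 button (array([ 454.1, -256. ]), array([45. , 41.2]), 21.3) [ 454.17826887 -254.75594366  148.03447137]
scene (array([539.8, 204.3]), array([133.4, 184.6]), 84.5) back 8.724059008274367 front 7.948843914147631
 button (array([ 462.1, -257.2]), array([39.4, 40.1]), 63.2) [ 463.87092232 -257.7323928   147.3398587 ]
```

```bash
python3 -m creep '{"translation":[[1,-3,0],[2.5,-8,-1],[4,-13,-3],[4.9,-14.4,-6],[4.9,-14.4,-9],[4.9,-14.4,-11],[4.9,-14.4,-11.5],[4.9,-14.4,-11.5]],"delta_rot":[[0,0,0],[0,0,0],[0,0,0],[0,0,0],[0,0,0],[0,0,0],[0,0,0],[0,0,0]],"hand":[0,0,0,0,0,0,0,0]}'; python3 - <<'E'
from h import *
F=R.from_euler("z",180,degrees=True);go([456,-255.8,148],tool(-5.2,0)*F,"button top");print(read_state()["gripper_width"])
p,d=get_image("wrist");cv2.imwrite("pics/wrist7.png",p[:,:,::-1])
E
```

```text
clock: 23.08
position: [457.3, -253.7, 160.1]
ee_rot: [0.999, -0.044, 0.0, -0.0]
contact_force: [0.2, 0.1, 0.9]
gripper_width: -0.0
grasp_force: 0.0
button top translation [-0.13 -0.21 -1.21] delta_rot [-0.   0.  -0.1]
-0.029358237086418222
```

View pics/wrist7.png

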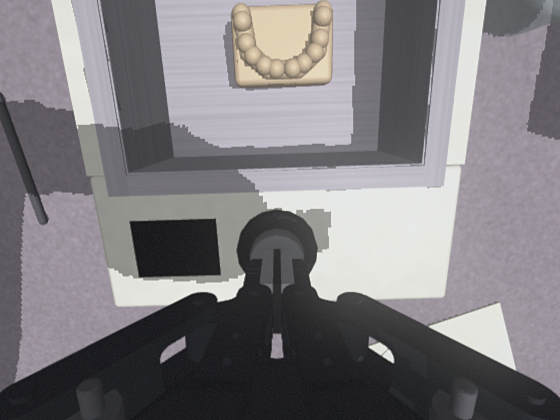

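The closed fingertips stand centred over the grey button (277,245). One model shows in the tank at (283,45). Pressing now.

```bash
python3 -m creep '{"translation":[[-0.1,-0.2,-0.6],[-0.1,-0.2,-1.1],[-0.1,-0.2,-1.4],[-0.1,-0.2,-1.6],[-0.1,-0.2,-1.75],[-0.1,-0.2,-1.85],[-0.1,-0.2,-1.85]],"delta_rot":[[0,0,0],[0,0,0],[0,0,0],[0,0,0],[0,0,0],[0,0,0],[0,0,0]],"hand":[0,0,0,0,0,0,0]}'
```

```text
clock: 24.0
position: [456.4, -256.3, 145.7]
ee_rot: [0.999, -0.044, 0.001, 0.001]
contact_force: [-6.1, 7.9, 24.1]
gripper_width: -0.0
grasp_force: 11.9
```

```bash
for i in 1 2 3 4 5; do python3 -m creep '{"translation":[[0,0,0.3],[0,0,0.3]],"delta_rot":[[0,0,0],[0,0,0]],"hand":[0,0]}' | grep -E "position|contact"; done
```

```text
position: [456.3, -256.2, 146.0]
contact_force: [-2.7, 1.9, 9.7]
position: [456.3, -256.2, 147.9]
contact_force: [-0.1, 0.8, 3.1]
position: [456.3, -256.2, 150.4]
contact_force: [0.5, -0.6, 3.1]
position: [455.2, -255.7, 152.7]
contact_force: [0.3, 0.4, -0.2]
position: [455.8, -256.0, 156.3]
contact_force: [-0.5, -0.4, 0.5]
```

The force profile shows a stop at z≈146, then the spring (about 3–5 N) up to z≈152. That is the full 6 mm travel, and the button is released. Retreating and checking everything.

```bash
python3 -m creep '{"translation":[[0,0,2],[0,0,6],[0,0,11],[0,2,16],[-2,7,20],[-4,13,22],[-6,19,22],[-6,25,22]],"delta_rot":[[0,0,0],[0,0,0],[0,0,0],[0,0,0],[0,0,0],[0,0,0],[0,0,0],[0,0,0]],"hand":[0,0,0,0,0,0,0,0]}'; python3 - <<'E'
from h import *
p,d=get_image("top");q,e=get_image("scene");W=cloud(d,get_calibration("top"));hsv=cv2.cvtColor(p,cv2.COLOR_RGB2HSV)
cv2.imwrite("pics/final.png",np.vstack([np.hstack([cv2.resize(x[120:310,a:a+140],None,fx=2.8,fy=2.8,interpolation=cv2.INTER_CUBIC) for x,a in((p,315),(q,130))])])[:,:,::-1])
t=(d>0)&(W[...,2]>3)&(W[...,2]<40)&(hsv[...,2]>110)&(hsv[...,1]<40)&(W[...,0]>430)&(W[...,0]<660)&(abs(W[...,1]-198)<75)
print("tray",rect(W[cv2.morphologyEx(t.astype(np.uint8),cv2.MORPH_OPEN,np.ones((3,3)))>0]),read_state()["clock"])
E
```

```text
clock: 26.25
position: [394.7, -10.4, 377.1]
ee_rot: [0.999, -0.045, 0.001, -0.001]
contact_force: [1.0, 1.0, 0.1]
gripper_width: -0.1
grasp_force: 0.0
tray (array([538.3, 198.3]), array([115.8, 178.2]), 84.7) 26.35
```

View pics/final.png

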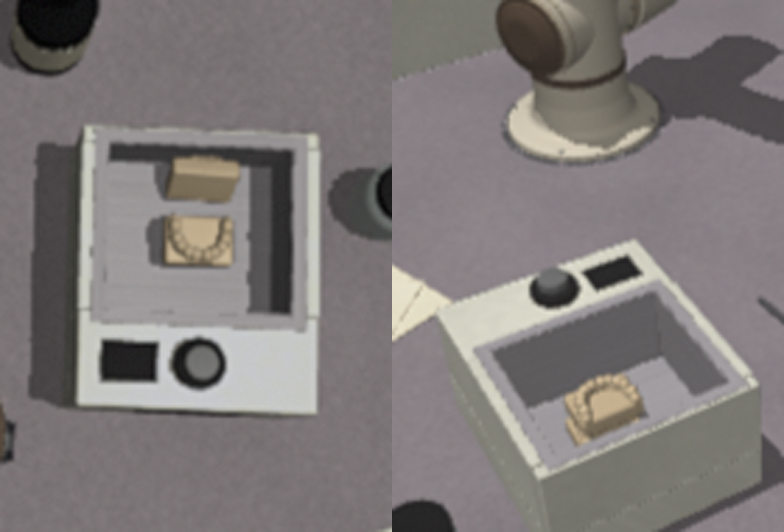

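The top view shows one model standing by the far wall (200,180) and one lying flat (198,240). I need the heights to see whether the third is underneath.

```bash
python3 - <<'E'
from h import *
for n in("top","scene"):
    p,d=get_image(n);W=cloud(d,get_calibration(n));hsv=cv2.cvtColor(p,cv2.COLOR_RGB2HSV)
    b=(d>0)&(hsv[...,1]>60)&(hsv[...,0]>8)&(hsv[...,0]<25)&(hsv[...,2]>60)&(W[...,2]>-5)&(W[...,0]>300)&(W[...,0]<850)&(abs(W[...,1])<450)
    k,l,s,c=cv2.connectedComponentsWithStats(b.astype(np.uint8))
    for i in range(1,k):
        if s[i,4]>20:q=W[l==i];print(n,s[i],rect(q),"z",np.round(np.percentile(q[:,2],[2,25,50,75,98])))
    if n=="scene":cv2.imwrite("pics/finalscene.png",cv2.resize(p[215:300,150:270],None,fx=6,fy=6,interpolation=cv2.INTER_CUBIC)[:,:,::-1])
E
```

```text
top [160 138  27  24 174] (array([749.4, 298.8]), array([69.4, 49. ]), 63.1) z [-1. 12. 19. 24. 31.]
top [375 176  25  16 338] (array([ 629.7, -274.6]), array([59.1, 36. ]), 84.1) z [ 66.  80.  90.  95. 102.]
top [129 184  26  20 178] (array([626. , 385.1]), array([69.5, 48.5]), 79.7) z [-2. 14. 18. 25. 30.]
top [373 197  25  18 392] (array([ 568.3, -267.2]), array([60. , 42.2]), 85.8) z [ 88.  92.  95. 101. 106.]
top [ 249  241   65   65 3242] (array([393.5,  -8.9]), array([80.2, 79.6]), 88.8) z [726. 728. 733. 736. 738.]
top [192 290  26  45 267] (array([344.1,  90.8]), array([60.2,  8.5]), 22.9) z [702. 713. 717. 719. 721.]
top [121 333   7  18  24] (array([310.8, 190.2]), array([22.5,  2.3]), 20.1) z [714. 716. 716. 717. 718.]
scene [382 199  23  18 129] (array([619.4, 394.8]), array([89.1, 75.4]), 79.2) z [-3.  3.  8. 16. 26.]
scene [392 230  25  17 155] (array([742.1, 307. ]), array([78. , 75.7]), 64.1) z [-4.  4. 10. 15. 26.]
scene [192 254  27  24 435] (array([ 550.6, -270.9]), array([61.5, 94.1]), 84.5) z [ 65.  86.  91.  96. 104.]
```

View pics/finalscene.png

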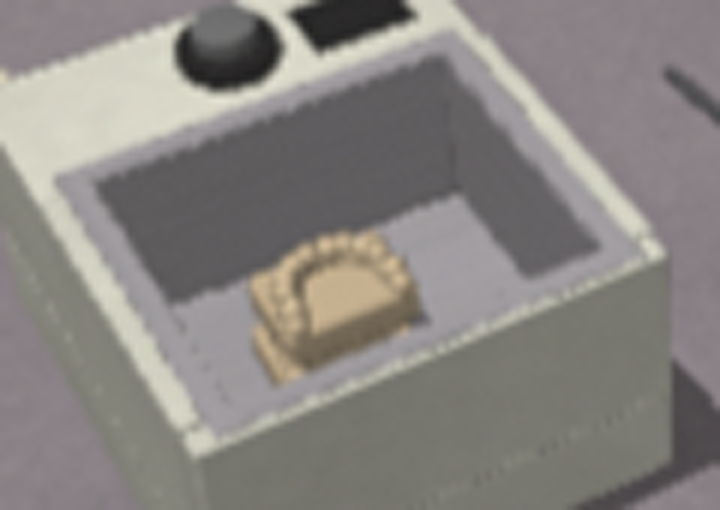

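The flat model's top is at about 106 mm, so it lies on the third model (50+29+29 mm). The scene view shows the lower one at (270,355). All three are in the tank, below the rim.

```bash
python3 -c "
from bench import *
print(job_done())"
```

```text
the job is handed in; nothing more can be done
None
```

I handed the job in: all three models are in the tank (one inferred from height, under another), the empty tray is flat and centred on its mat, and the start button was pressed its full travel and released; I did not re-measure the bystanders.

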